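Stack the loaded parts tray on the lower tray in the bench stand

ROBOT

A 6-joint arm with a two-finger parallel gripper is mounted at the origin on the work surface. World frame = base frame: x ahead of the robot, y to its left, z up, the work surface at z = 0. Lengths are in m, angles in degrees, forces in N, time in s.
With the tool pointing down it reaches from about 0.35 to 0.85 m from the base axis. Payload 8.1 kg.
Tool frame: the origin (TCP) lies midway between the tips of the shut fingers; the grasp point (between the pads) lies manip.grip_depth behind it (manip.grip_depth is the distance from the TCP to the grasp point, in m); z points along the fingers, y is the line along which they close (so a half turn about z gives the same grasp; the last joint's range is limited). The gripper opens to 85 mm and grips with 20 to 120 N. Pads are 22 mm wide; open, the fingers measure 114 mm over their backs; the gripper's body (76 mm by 85 mm) begins 54 mm behind the grasp point. The pads swing forward as they close: fully open they stand 13 mm farther back than shut.
Start: joints at [-78.862, 7.471, 85.268, -0, 87.261, -4.893], TCP at [0.166, -0.577, 0.231] pointing down, gripper open.
Joint ranges: [-169.43, 169.43], [-51.17, 129.36], [1.28, 143.12], [-76.62, 256.62], [0, 156.53], [-152.29, 152.29]. Speed limits (degrees/s): [136.94, 136.94, 159.86, 180, 180, 180].

INTERFACE

Orientations are given as [roll, pitch, yaw] about the fixed x, y, z axes, in that order (R = Rz(yaw) Ry(pitch) Rx(roll)).
In Python, from cell import manip, cams gives the robot as it stands.
- The arm moves only by the tool play_rows, never from a script. Its argument "rows" is a list of rows, each an object of numbers: "tx", "ty", "tz": the shift along the world's x, y, z in m; "turn": the turn about the world's z in rad; "hand": the opening in per cent of the stroke, from 0 (shut) to 100 (fully open). A call has 1 to 8 rows; each row is the pose to reach, as a shift and turn from the pose commanded when the call began; what a row does not reach only later rows make up. A row lasts 1/12 s, in which the tool goes at most 41.7 mm and 7.16 degrees, less where a joint would pass 70% of its speed; a pose out of reach is approached as far as the arm can. A call with a gripper value outside its range is refused whole. The fingers move at their own pace and stop on an object; the grip force is fixed at half the most. Time passes only in rows, so rows that repeat a pose let the fingers close. It gives the time, the measured TCP pose, the force, the opening and the grip force at its end, in the units of the state.
- manip.get_obs(): the state, without advancing time (a new reading comes with each control period).
- cams.get_image(name): name is "side" or "top"; returns a dict with "frame" (480x640x3 uint8, blue, green, red), "range_z" (480x640 float32, m along the optical axis (not along the pixel's ray), 0 where there is no reading), "fovy" (degrees; the focal length in pixels is half the picture's height over the tangent of half this angle, whatever the lens; pixels are square), "cx", "cy" (the principal point, pixels), "dist" ([k1, k2, p1, p2, k3] as OpenCV has them; the pictures are not rectified), "xyz" and "orientation" of the camera in the world. Camera axes: x right, y up, looking along -z (the intrinsics and any distortion apply to the point x, -y, -z); pixel columns grow to the right and rows downward; lengths in m; the calibration is good to about 2 mm. A picture is of the moment at which its call begins.
- manip.sign_off(): hands the job in; it is judged then, once.
The state is a dict: "clock": time; "q": joint angles; "joint_velocities": joint speeds; "effort": joint torques, N m; "ee_pos": TCP position; "tcp_rot": TCP orientation; "wrist_force": force on the tool from outside, world axes, zero at the start; "torque": the same for the moment, N m; "opening": finger opening in m; "finger_force": force on a finger pad.
Only numpy, scipy, OpenCV 4.12 (cv2) and the standard library are available. Lean on these libraries where they do the work, as an engineer would, in place of code of your own. Each camera call takes 0.05 s, during which the arm holds its last target. There are 200 camera calls.

TASK

Take the spanner off the lower tray in the bench stand and lay it flat in the sheet-steel tool tray. Then pick up the loaded parts tray by its handle, keep it level so that nothing in it spills, and set it on the lower tray: the lower tray stands some millimetres off the middle of its stand, so find the sockets by feel, pressing lightly (never harder than 30 N), until all four corner lugs have dropped fully home and the tray sits flat on the rim; let go of it and leave everything else on the bench as it is.

Things in the scene. Friction and masses are not known exactly. Their poses are not given: they have to be found in the camera images.
- stand: Low black angle-iron stand, 254 x 184 mm outside (long side along its x), 36 mm high, fixed to the bench; origin at the centre of its underside, on the bench. The open grey lower tray (230 x 160 mm, 4 mm walls) stands in it, parallel to it but off its middle, by up to 9 mm along x and up to 9 mm along y. This shift differs each time and is not measured. Friction and loads vary.
- stand_rim (a point): Point over the stand's centre, 90 mm up, level with the lower tray's rim (the stand's axes). The lower tray is so heavy with steel that it does not budge under 50 N. Its load lies 25 mm or more below the rim. In its four corners are 34 mm square posts, tops level with the rim, each with a socket.
- stand_socket (a point): Where the middle of the +x, +y socket's mouth would be if the lower tray stood in the middle of the stand: x = +97, y = +62 mm, at rim height. The four sockets lie at x = +-97, y = +-62 mm from the lower tray's own centre: square, 21 x 21 mm, 14 mm deep, with square edges.
- tray: Loaded parts tray, grey plastic, 230 x 160 mm (flange 238 x 170 mm, long side along its x), 58 mm high, 0.4 to 0.65 kg plus 0.2 kg of parts. Origin: its centre at the level of its lug feet; it starts standing on them on the bench. Its origin is 90 mm above the stand's with the lugs resting on the lower tray's posts, and 80 mm when fully home, floor on rim. It fits either way round.
- tray_lug (a point): Centre of the foot of the lug under the tray's +x, +y corner. Four round lugs, 18 mm in diameter, 10 mm long, stick out below the tray's flat floor at x = +-97, y = +-62 mm from its centre; their lowest 1 mm tapers to 16 mm diameter. Each drops into a socket with 1.5 mm of room all round.
- tray_grip (a point): Centre of the tray's handle: a straight black bar along the tray's x, 160 mm long, 22 mm wide (along the tray's y), 20 mm high, centre 110 mm above the tray's origin, with 45 mm of free space under it. Two posts carry it at x = +-72 mm. A 4 mm partition, 40 mm high, runs below it along the tray floor.
- spanner: Steel combination spanner, 210 mm long along its x, shank 17 mm wide and 7 mm thick (ring end 32 mm wide at -x, open jaw 38 mm wide at +x, both 8 mm thick), 0.14 kg; origin at mid-length on its underside. It starts lying flat across the lower tray's two long rims, underside 90 mm above the bench.
- tooltray: Shallow sheet-steel tool tray, 300 x 110 mm (long side along its x), walls 24 mm high and 3 mm thick, floor 3 mm, fixed to the bench; origin at the centre of its underside. A small tin stands at its +x end (about x = 115 mm); the rest, from x = -147 to +90 mm, is free.
- tin: Grease tin, 42 mm diameter, 25 mm high, standing in the tool tray; origin under its centre; leave alone.
- hub: Aluminium hub shell, 52 mm diameter, 38 mm high, standing loose in the tray (on its -x, +y side); origin under its centre; must stay in the tray.
- cup: Dark steel bearing cup, ring of 44 mm diameter, 14 mm high, lying loose in the tray (on its +x, -y side); origin under its centre; must stay in the tray.
- oil: White oil bottle, 52 mm diameter, 150 mm high, a bystander; origin under its centre.
- mug: White mug of pencils, 76 mm diameter, 90 mm high, a bystander; origin under its centre.
- tape: Black roll of tape, 96 mm diameter, 24 mm high, a bystander; origin under its centre.
- crank: Aluminium crank arm, 200 mm long, 18 mm high, a bystander; origin at mid-length on its underside.
- caliper: Vernier caliper, 190 mm long, 11 mm high, a bystander; origin on its underside near its middle.
- bearing: Steel ring bearing, 52 mm diameter, 12 mm high, a bystander; origin under its centre.

How it is judged:
By the outcome, as a careful person would: the job done as asked, in the order asked, and still so for the second after the job is handed in, with the robot touching nothing.
It also fails if it takes over 72 s, if anything falls off the work surface, if the arm or the gripper's body presses on something with over 40 N, if the wrist force passes 120 N, or if a joint passes its speed limit or range.

## Working session

There is one attempt and no reset: what is moved stays moved. The work goes in short steps, Python scripts to look and compute and a tool call to move; the robot and the scene stay as the last step left them, time stands still between calls to the robot, and variables do not carry over. Pictures are saved under pics/ and viewed, at most 13 in all, crops included, and the job is handed in when it is done.

Besides the shell and the picture viewer there is one more tool, called after "Emit:" in YAML: its name, and indented under it one key for each argument. play_rows: Moves the arm, as the interface text tells. Its arguments: {"type":"object","properties":{"rows":{"type":"array","items":{"type":"object","properties":{"tx":{"type":"number"},"ty":{"type":"number"},"tz":{"type":"number"},"turn":{"type":"number"},"hand":{"type":"number"}}}}},"required":["rows"]}

```bash
mkdir -p pics; ls
cat > h.py <<'E'
import numpy as np, cv2, pickle
from scipy.spatial.transform import Rotation as R
def grab(n):
    from cell import cams
    d=cams.get_image(n); pickle.dump(d,open(f'{n}.pkl','wb')); return d
def load(n): return pickle.load(open(f'{n}.pkl','rb'))
def ray(d,u,v):
    h=d['frame'].shape[0]; f=h/2/np.tan(np.radians(d['fovy'])/2)
    K=np.array([[f,0,d['cx']],[0,f,d['cy']],[0,0,1]])
    p=cv2.undistortPoints(np.array([[[u,v]]],float),K,np.array(d['dist'],float))[0,0]
    Rm=R.from_euler('xyz',d['orientation'],degrees=True).as_matrix()
    return Rm@np.array([p[0],-p[1],-1.]),np.array(d['xyz'])
def at_z(d,u,v,z):
    r,c=ray(d,u,v); return c+r*(z-c[2])/r[2]
def at_d(d,u,v):
    r,c=ray(d,u,v); return c+r*np.median(d['range_z'][v-1:v+2,u-1:u+2])
E
python3 - <<'E'
from h import *
from cell import manip
for n in('side','top'):
    d=grab(n); cv2.imwrite(f'pics/{n}0.png',d['frame']); print(n,d['xyz'],d['orientation'],d['fovy'],d['cx'],d['cy'],d['dist'])
o=manip.get_obs();print(o, manip.grip_depth)
E
```

```text
pics
side [0.23380237 0.7899922  0.86810719] [ 4.65622055e+01 -1.43389816e-01 -1.57819600e+02] 48.607658283211606 319.3730662564832 241.27826936306596 [-0.0522624  0.         0.         0.         0.       ]
top [ 0.46514087 -0.01621225  0.99315603] [  4.2888305   -0.11340065 -90.44074062] 56.156654417126525 323.3804535376568 234.0343631674699 [0.03018127 0.         0.         0.         0.        ]
{'clock': 0.1, 'q': array([-7.88607239e+01,  7.51234488e+00,  8.53236048e+01, -1.19157030e-03,
        8.72605753e+01, -4.89166504e+00]), 'joint_velocities': array([ 0.09702498, -0.08287612, -0.05187201, -0.02138165,  0.04311892,
       -0.09330983]), 'effort': array([ 2.27733690e-03, -5.70946884e+01, -5.01942658e+01, -1.78084229e-04,
        8.04485200e-03, -1.92239014e-05]), 'ee_pos': array([ 0.1656262 , -0.57617273,  0.2303276 ]), 'tcp_rot': array([-1.79903725e+02, -7.04509467e-03,  1.60309932e+01]), 'wrist_force': array([ 0.21169901,  0.1243902 , -0.0395824 ]), 'torque': array([ 0.01428751, -0.00166106,  0.00196809]), 'finger_force': 0.0, 'opening': 0.0853666995357622} 0.0187
```

View pics/top0.png

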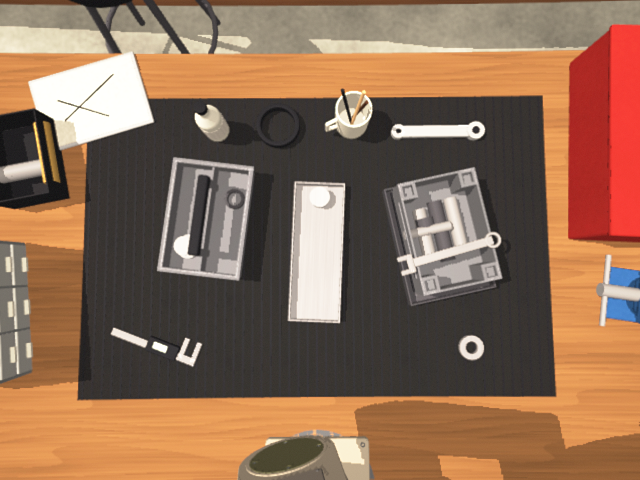

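View pics/side0.png

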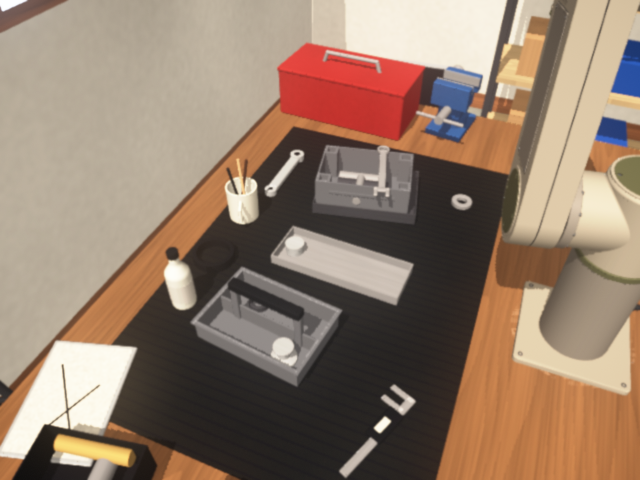

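The top view shows the loaded tray near (207,218), the tool tray near (318,252), the stand near (445,237), and the spanner from about (407,266) (jaw) to (493,240) (ring). I'll enlarge the stand and tray.

Run:
```python
from h import *
f=load('top')['frame']
a=cv2.resize(f[160:310,380:510],None,fx=3.5,fy=3.5,interpolation=cv2.INTER_CUBIC)
b=cv2.resize(f[150:290,155:260],None,fx=3,fy=3,interpolation=cv2.INTER_CUBIC)
o=np.zeros((530,780,3),np.uint8); o[:a.shape[0],:a.shape[1]]=a; o[:b.shape[0],460:460+b.shape[1]]=b
cv2.imwrite('pics/crop1.png',o)
```

```text
(no output)
```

View pics/crop1.png

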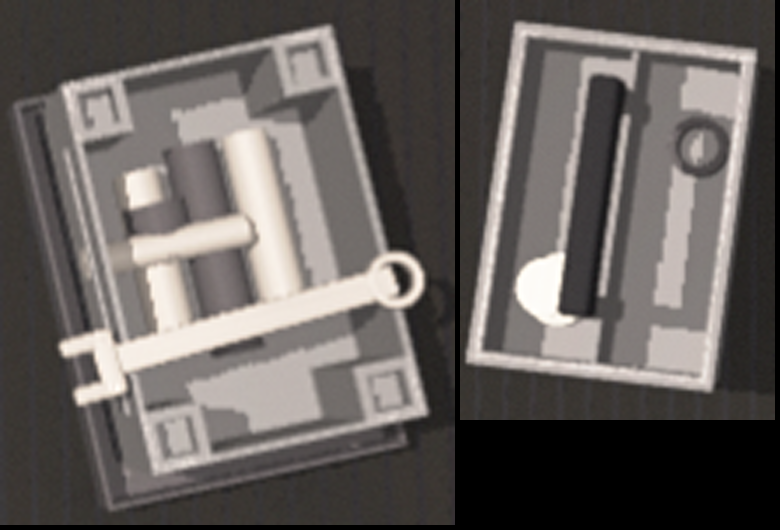

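The crop shows the four sockets at (100,106), (302,63), (388,389) and (180,436). The spanner shank runs from (120,360) to (370,285). The tray flange corners are at (517,27), (752,53), (710,388) and (470,360), and the handle ends at (607,78) and (576,315).

Run:
```python
from h import *
np.set_printoptions(precision=4,suppress=True)
d=load('top')
def P(pts,z,ox,oy,s,sx=0): return np.array([at_z(d,(u-sx)/s+ox,v/s+oy,z) for u,v in pts])[:,:2]
def ang(a,b): return np.degrees(np.arctan2(*(b-a)[::-1]))
S=P([(100,106),(302,63),(388,389),(180,436)],.09,380,160,3.5)
print('sock',S,S.mean(0),[np.linalg.norm(S[i]-S[(i+1)%4]) for i in range(4)],ang(S[3],S[0]),ang(S[2],S[1]),ang(S[1],S[0])) 
st=P([(15,103),(113,507),(405,440)],.036,380,160,3.5); print('stand corners',st)
T=P([(517,27),(752,53),(710,388),(470,360)],.058,155,150,3,460)
print('tray',T.mean(0),[np.linalg.norm(T[i]-T[(i+1)%4]) for i in range(4)],ang(T[3],T[0]),ang(T[2],T[1]),ang(T[1],T[0]))
H=P([(607,78),(576,315)],.12,155,150,3,460); print('handle',H,H.mean(0),ang(H[1],H[0]),np.linalg.norm(H[1]-H[0]))
W=P([(120,360),(370,285)],.097,380,160,3.5); print('shank',W,ang(W[0],W[1]))
W=P([(61,372),(424,280)],.097,380,160,3.5); print('ends',W,W.mean(0),np.linalg.norm(W[0]-W[1]))
K=P([(295,182),(346,182),(341,322),(289,320)],.024,0,0,1); print('tooltray',K,K.mean(0),ang(K[3],K[0]),ang(K[2],K[1]),[np.linalg.norm(K[i]-K[(i+1)%4]) for i in range(4)])
print(at_d(d,319,197))
```

```text
sock [[ 0.6204 -0.1918]
 [ 0.6445 -0.309 ]
 [ 0.4562 -0.3518]
 [ 0.4302 -0.2331]] [ 0.5378 -0.2714] [np.float64(0.11961757847507236), np.float64(0.19319341976188226), np.float64(0.12153445794690809), np.float64(0.19463702561539803)] 12.250223388545137 12.820835730816311 101.62173572657424
stand corners [[ 0.632  -0.1502]
 [ 0.386  -0.2047]
 [ 0.425  -0.3809]]
tray [0.5696 0.226 ] [np.float64(0.1652920061462696), np.float64(0.23531700121471463), np.float64(0.1658110634501307), np.float64(0.2339434403655372)] -6.947756049715941 -6.821278435635123 83.30644400274169
handle [[0.6464 0.2145]
 [0.4919 0.2327]] [0.5691 0.2236] -6.684315360204196 0.1555885004435117
shank [[ 0.4736 -0.1986]
 [ 0.5152 -0.3412]] -73.74419555342983
ends [[ 0.467  -0.165 ]
 [ 0.5178 -0.3718]] [ 0.4924 -0.2684] 0.21287272620626158
tooltray [[ 0.6519  0.0422]
 [ 0.6511 -0.0688]
 [ 0.3499 -0.0547]
 [ 0.355   0.0558]] [ 0.502  -0.0064] -2.6223866494585986 -2.6840001906613677 [np.float64(0.1110782882502796), np.float64(0.30150066094375993), np.float64(0.1106717476133288), np.float64(0.2971935631144273)]
[ 0.6182 -0.0098  0.0265]
```

Emit:
play_rows:
  rows:
    - {"tx":0.04,"ty":0.038,"tz":-0.005,"turn":0.12,"hand":50}
    - {"tx":0.07,"ty":0.066,"tz":-0.01,"turn":0.24,"hand":50}
    - {"tx":0.1,"ty":0.094,"tz":-0.015,"turn":0.36,"hand":50}
    - {"tx":0.13,"ty":0.122,"tz":-0.02,"turn":0.48,"hand":50}
    - {"tx":0.155,"ty":0.147,"tz":-0.025,"turn":0.6,"hand":50}
    - {"tx":0.18,"ty":0.171,"tz":-0.03,"turn":0.72,"hand":50}
    - {"tx":0.205,"ty":0.194,"tz":-0.035,"turn":0.84,"hand":50}
    - {"tx":0.23,"ty":0.218,"tz":-0.04,"turn":0.96,"hand":50}

```text
clock: 0.77
ee_pos: [0.3967, -0.3568, 0.1906]
tcp_rot: [-180.0, -0.0, 71.4]
wrist_force: [-0.0, -1.0, 0.6]
opening: 0.0427
finger_force: 0.0
```

Emit:
play_rows:
  rows:
    - {"tx":0.02,"ty":0.02,"tz":-0.005,"turn":0.12,"hand":50}
    - {"tx":0.04,"ty":0.04,"tz":-0.01,"turn":0.24,"hand":50}
    - {"tx":0.06,"ty":0.06,"tz":-0.02,"turn":0.36,"hand":50}
    - {"tx":0.08,"ty":0.075,"tz":-0.03,"turn":0.48,"hand":50}
    - {"tx":0.097,"ty":0.09,"tz":-0.04,"turn":0.6,"hand":50}
    - {"tx":0.097,"ty":0.09,"tz":-0.05,"turn":0.61,"hand":50}
    - {"tx":0.097,"ty":0.09,"tz":-0.05,"turn":0.61,"hand":50}

```text
clock: 1.35
ee_pos: [0.4918, -0.2668, 0.1383]
tcp_rot: [-179.8, -0.2, 106.1]
wrist_force: [-0.8, 0.1, -1.0]
opening: 0.0426
finger_force: 0.0
```

Emit:
play_rows:
  rows:
    - {"tx":0.001,"ty":-0.001,"tz":-0.02,"hand":50}
    - {"tx":0.001,"ty":-0.001,"tz":-0.04,"hand":50}
    - {"tx":0.001,"ty":-0.001,"tz":-0.0525,"hand":50}
    - {"tx":0.001,"ty":-0.001,"tz":-0.0525,"hand":50}
    - {"tx":0.001,"ty":-0.001,"tz":-0.0525,"hand":50}

```text
$.rows[0]: bad value
```

Run:
```python
from h import *
from cell import manip
o=manip.get_obs();print(o['ee_pos'],o['wrist_force'])
d=grab('side');f=d['frame'];cv2.imwrite('pics/s1.png',cv2.resize(f[110:250,290:450],None,fx=4,fy=4,interpolation=cv2.INTER_CUBIC))
```

```text
[ 0.49176799 -0.26683109  0.13825289] [-0.7820271   0.06456255 -1.02188624]
```

View pics/s1.png

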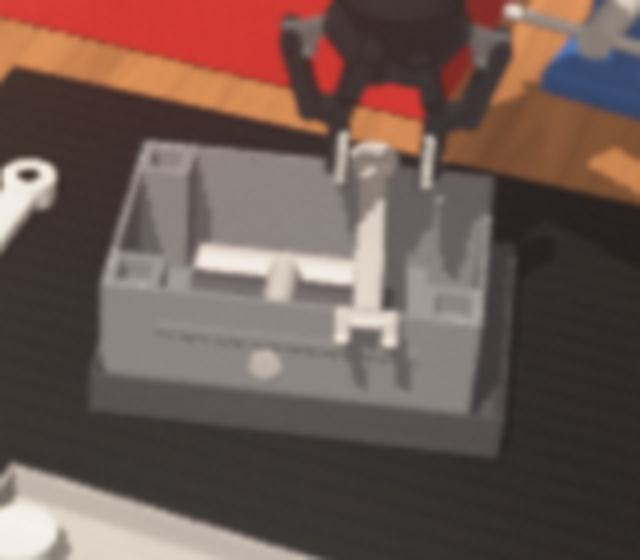

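The fingertips at (340,160) and (430,160) straddle the shank. The move was refused because it lacked "turn", so I'm resending it with every field.

Emit:
play_rows:
  rows:
    - {"tx":0.001,"ty":-0.001,"tz":-0.02,"turn":0,"hand":50}
    - {"tx":0.001,"ty":-0.001,"tz":-0.04,"turn":0,"hand":50}
    - {"tx":0.001,"ty":-0.001,"tz":-0.0525,"turn":0,"hand":50}
    - {"tx":0.001,"ty":-0.001,"tz":-0.0525,"turn":0,"hand":50}
    - {"tx":0.001,"ty":-0.001,"tz":-0.0525,"turn":0,"hand":50}

```text
clock: 1.82
ee_pos: [0.4928, -0.27, 0.0886]
tcp_rot: [-179.9, -0.1, 105.9]
wrist_force: [-1.0, -0.3, 0.3]
opening: 0.0427
finger_force: 0.0
```

Emit:
play_rows:
  rows:
    - {"tx":0,"ty":0,"tz":0,"turn":0,"hand":0}
    - {"tx":0,"ty":0,"tz":0,"turn":0,"hand":0}
    - {"tx":0,"ty":0,"tz":0,"turn":0,"hand":0}
    - {"tx":0,"ty":0,"tz":0,"turn":0,"hand":0}
    - {"tx":0,"ty":0,"tz":0,"turn":0,"hand":0}
    - {"tx":0,"ty":0,"tz":0,"turn":0,"hand":0}

```text
clock: 2.32
ee_pos: [0.4946, -0.2705, 0.0907]
tcp_rot: [179.9, 0.1, 106.0]
wrist_force: [-3.1, 0.2, 7.2]
opening: 0.0143
finger_force: 59.1
```

Emit:
play_rows:
  rows:
    - {"tx":0,"ty":0,"tz":0.01,"turn":0,"hand":0}
    - {"tx":0,"ty":0,"tz":0.03,"turn":0,"hand":0}
    - {"tx":0,"ty":0,"tz":0.05,"turn":0,"hand":0}
    - {"tx":0,"ty":0,"tz":0.06,"turn":0,"hand":0}
    - {"tx":0,"ty":0,"tz":0.06,"turn":0,"hand":0}

```text
clock: 2.73
ee_pos: [0.4955, -0.2708, 0.1526]
tcp_rot: [179.8, 0.3, 106.0]
wrist_force: [0.2, -0.1, -0.6]
opening: 0.0148
finger_force: 58.9
```

Run:
```python
from h import *
from cell import manip
o=manip.get_obs();print(o['ee_pos'],o['wrist_force'],o['opening'])
d=grab('side');f=d['frame'];a=cv2.resize(f[90:240,290:450],None,fx=3.6,fy=3.6,interpolation=cv2.INTER_CUBIC)
cv2.imwrite('pics/s2.png',a)
```

```text
[ 0.49551955 -0.27076922  0.15258074] [ 0.202511   -0.13974877 -0.6080904 ] 0.014771843730975969
```

View pics/s2.png

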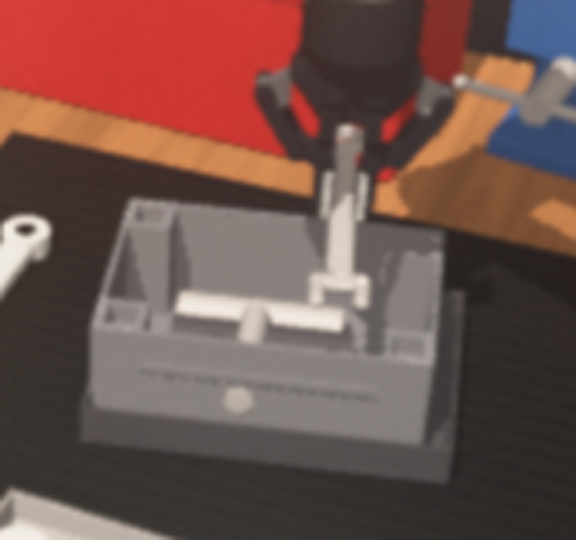

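Run:
```python
from h import *
d=load('side')
for u,v in((385,158),(385,162),(384,167),(386,133),(386,137),(385,148)): print(u,v,at_d(d,u,v).round(4))
```

```text
385 158 [ 0.4805 -0.2264  0.1573]
385 162 [ 0.4756 -0.2102  0.1577]
384 167 [ 0.4721 -0.1909  0.1573]
386 133 [ 0.5098 -0.3305  0.1582]
386 137 [ 0.5044 -0.3128  0.1582]
385 148 [ 0.493  -0.2672  0.1569]
```

Emit:
play_rows:
  rows:
    - {"tx":-0.002,"ty":0.027,"tz":0,"turn":0.1,"hand":0}
    - {"tx":-0.004,"ty":0.06,"tz":0,"turn":0.22,"hand":0}
    - {"tx":-0.007,"ty":0.095,"tz":0,"turn":0.34,"hand":0}
    - {"tx":-0.01,"ty":0.13,"tz":0,"turn":0.46,"hand":0}
    - {"tx":-0.013,"ty":0.165,"tz":0,"turn":0.58,"hand":0}
    - {"tx":-0.016,"ty":0.195,"tz":0,"turn":0.7,"hand":0}
    - {"tx":-0.018,"ty":0.22,"tz":0,"turn":0.82,"hand":0}
    - {"tx":-0.02,"ty":0.24,"tz":-0.005,"turn":0.94,"hand":0}

```text
clock: 3.45
ee_pos: [0.473, -0.0275, 0.1431]
tcp_rot: [180.0, -0.0, 160.2]
wrist_force: [-0.9, -0.0, -0.9]
opening: 0.0149
finger_force: 58.9
```

Emit:
play_rows:
  rows:
    - {"tx":0,"ty":0.013,"tz":-0.01,"turn":0.1,"hand":0}
    - {"tx":0,"ty":0.026,"tz":-0.03,"turn":0.2,"hand":0}
    - {"tx":0,"ty":0.026,"tz":-0.06,"turn":0.305,"hand":0}
    - {"tx":0,"ty":0.026,"tz":-0.08,"turn":0.305,"hand":0}
    - {"tx":0,"ty":0.026,"tz":-0.09,"turn":0.305,"hand":0}
    - {"tx":0,"ty":0.026,"tz":-0.09,"turn":0.305,"hand":0}

```text
clock: 3.95
ee_pos: [0.4704, -0.0032, 0.05]
tcp_rot: [180.0, -0.4, 177.3]
wrist_force: [0.2, -0.4, -0.3]
opening: 0.0148
finger_force: 58.9
```

Run:
```python
from h import *
from cell import manip
o=manip.get_obs();print(o['ee_pos'],o['tcp_rot'],o['wrist_force'],o['opening'])
d=grab('top');f=d['frame'];a=cv2.resize(f[160:340,260:380],None,fx=3.3,fy=3.3,interpolation=cv2.INTER_CUBIC)
e=grab('side');b=cv2.resize(e['frame'][190:320,260:420],None,fx=2.4,fy=2.4,interpolation=cv2.INTER_CUBIC)
o=np.zeros((594,790,3),np.uint8);o[:594,:396]=a;o[:312,400:784]=b;cv2.imwrite('pics/p3.png',o)
```

```text
[ 0.47044391 -0.00323245  0.04999704] [179.97229095  -0.40044021 177.27529958] [ 0.17231675 -0.37394557 -0.34398468] 0.014751731758399172
```

View pics/p3.png

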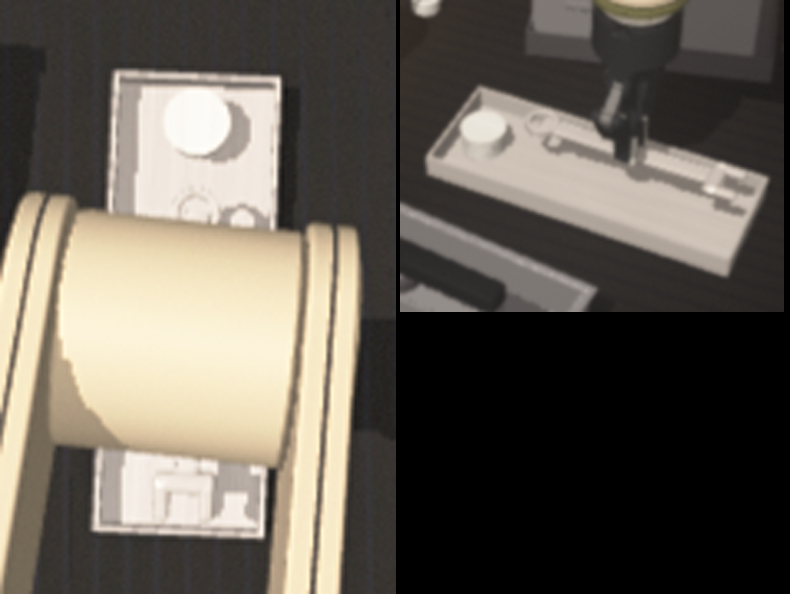

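The spanner hangs level inside the tool tray's outline: ring at (195,208), jaw at (185,490), both clear of the walls and the tin. Lowering.

Emit:
play_rows:
  rows:
    - {"tx":0.001,"ty":-0.001,"tz":-0.015,"turn":0,"hand":0}
    - {"tx":0.002,"ty":-0.002,"tz":-0.03,"turn":0,"hand":0}
    - {"tx":0.002,"ty":-0.002,"tz":-0.036,"turn":0,"hand":0}
    - {"tx":0.002,"ty":-0.002,"tz":-0.04,"turn":0,"hand":0}
    - {"tx":0.002,"ty":-0.002,"tz":-0.042,"turn":0,"hand":0}
    - {"tx":0.002,"ty":-0.002,"tz":-0.043,"turn":0,"hand":0}
    - {"tx":0.002,"ty":-0.002,"tz":-0.043,"turn":0,"hand":0}

```text
clock: 4.63
ee_pos: [0.4763, -0.0058, 0.0115]
tcp_rot: [-180.0, 0.1, 177.3]
wrist_force: [-0.8, -0.4, -0.7]
opening: 0.0148
finger_force: 58.9
```

Emit:
play_rows:
  rows:
    - {"tx":0,"ty":0,"tz":-0.002,"turn":0,"hand":0}
    - {"tx":0,"ty":0,"tz":-0.004,"turn":0,"hand":0}
    - {"tx":0,"ty":0,"tz":-0.004,"turn":0,"hand":0}

```text
clock: 4.88
ee_pos: [0.4757, -0.0056, 0.0067]
tcp_rot: [-180.0, -0.0, 177.3]
wrist_force: [-0.9, 0.3, -1.6]
opening: 0.0146
finger_force: 58.9
```

Emit:
play_rows:
  rows:
    - {"tx":0,"ty":0,"tz":-0.001,"turn":0,"hand":0}
    - {"tx":0,"ty":0,"tz":-0.002,"turn":0,"hand":0}
    - {"tx":0,"ty":0,"tz":-0.002,"turn":0,"hand":0}

```text
clock: 5.13
ee_pos: [0.4756, -0.0056, 0.0046]
tcp_rot: [-180.0, -0.0, 177.3]
wrist_force: [0.1, -0.5, -1.4]
opening: 0.0148
finger_force: 58.9
```

Emit:
play_rows:
  rows:
    - {"tx":0,"ty":0,"tz":0,"turn":0,"hand":30}
    - {"tx":0,"ty":0,"tz":0,"turn":0,"hand":45}
    - {"tx":0,"ty":0,"tz":0,"turn":0,"hand":45}
    - {"tx":0,"ty":0,"tz":0,"turn":0,"hand":45}
    - {"tx":0,"ty":0,"tz":0.02,"turn":0,"hand":45}
    - {"tx":0,"ty":0,"tz":0.06,"turn":0,"hand":45}
    - {"tx":0,"ty":0,"tz":0.1,"turn":0,"hand":45}
    - {"tx":0,"ty":0,"tz":0.14,"turn":0,"hand":45}

```text
clock: 5.8
ee_pos: [0.4749, -0.0056, 0.1461]
tcp_rot: [180.0, -0.1, 177.3]
wrist_force: [1.1, -1.0, -0.4]
opening: 0.0383
finger_force: 0.0
```

Emit:
play_rows:
  rows:
    - {"tx":0.013,"ty":0.033,"tz":0.02,"turn":-0.02,"hand":60}
    - {"tx":0.026,"ty":0.065,"tz":0.03,"turn":-0.04,"hand":60}
    - {"tx":0.04,"ty":0.098,"tz":0.03,"turn":-0.06,"hand":60}
    - {"tx":0.053,"ty":0.13,"tz":0.03,"turn":-0.073,"hand":60}
    - {"tx":0.067,"ty":0.163,"tz":0.03,"turn":-0.073,"hand":60}
    - {"tx":0.08,"ty":0.196,"tz":0.03,"turn":-0.073,"hand":60}
    - {"tx":0.094,"ty":0.23,"tz":0.03,"turn":-0.073,"hand":60}
    - {"tx":0.094,"ty":0.23,"tz":0.03,"turn":-0.073,"hand":60}

```text
clock: 6.47
ee_pos: [0.5705, 0.2299, 0.1738]
tcp_rot: [179.9, -0.0, 173.3]
wrist_force: [0.7, -0.4, -0.0]
opening: 0.0512
finger_force: 0.0
```

Run:
```python
from h import *
from cell import manip
o=manip.get_obs();print(o['ee_pos'],o['tcp_rot'])
d=grab('top');f=d['frame'];a=cv2.resize(f[170:330,280:510],None,fx=2.3,fy=2.3,interpolation=cv2.INTER_CUBIC)
e=grab('side');b=cv2.resize(e['frame'][200:400,180:360],None,fx=1.4,fy=1.4,interpolation=cv2.INTER_CUBIC)
o=np.zeros((590,800,3),np.uint8);o[:a.shape[0],:a.shape[1]]=a;o[:b.shape[0],540:540+b.shape[1]]=b;cv2.imwrite('pics/p4.png',o)
```

```text
[0.57046426 0.22985562 0.17382427] [ 1.79880022e+02 -3.08486489e-02  1.73340546e+02]
```

View pics/p4.png

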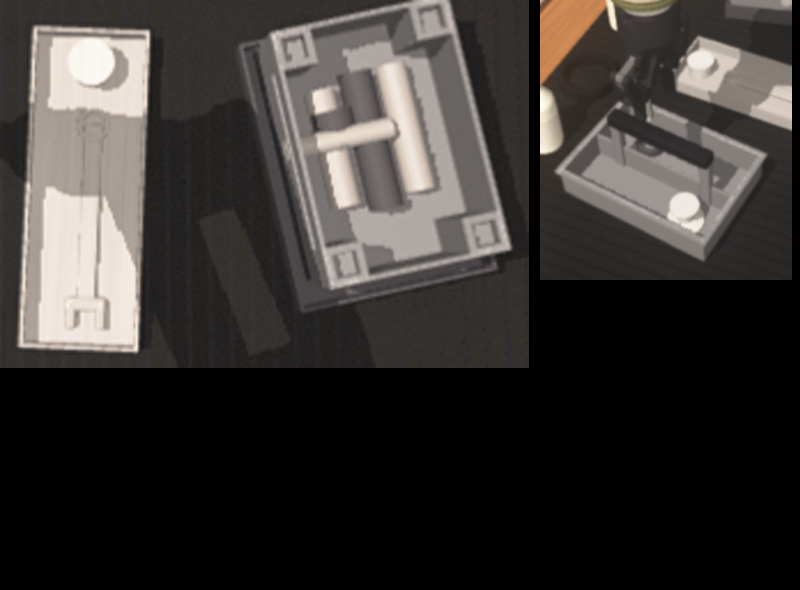

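The spanner lies flat in the tool tray, jaw at (87,310) and ring at (93,125). I'll check where the gripper sits over the handle numerically from the side depth image.

Run:
```python
from h import *
d=load('side');e=grab('side')
h,w=480,640
r=e['range_z'];f=240/np.tan(np.radians(e['fovy'])/2)
K=np.array([[f,0,e['cx']],[0,f,e['cy']],[0,0,1]])
vv,uu=np.mgrid[200:400,180:360]
p=cv2.undistortPoints(np.stack([uu,vv],-1).reshape(-1,1,2).astype(float),K,np.array(e['dist']))[:,0]
c=np.c_[p[:,0],-p[:,1],-np.ones(len(p))]*r[200:400,180:360].reshape(-1,1)
X=c@R.from_euler('xyz',e['orientation'],degrees=True).as_matrix().T+e['xyz']
X=X[r[200:400,180:360].ravel()>0]
# handle top
m=(abs(X[:,2]-.120)<.006)&(np.hypot(X[:,0]-.569,X[:,1]-.224)<.1)
h_=X[m];c0=h_.mean(0);t=np.radians(-6.8);ax=np.array([np.cos(t),np.sin(t)]);ay=np.array([-ax[1],ax[0]])
print('handle n',m.sum(),c0,'z',np.percentile(h_[:,2],[5,50,95]))
q=(h_[:,:2]-[.569,.2245]);print('along',np.percentile(q@ax,[1,99]),'across',np.percentile(q@ay,[2,98]))
m=(X[:,2]>.16)&(X[:,2]<.2);q=X[m][:,:2]-[.569,.2245]
print('fing',m.sum(),X[m][:,2].min(),'along',np.percentile(q@ax,[2,50,98]),'across',np.percentile(q@ay,[2,50,98]))
from cell import manip;print(manip.get_obs()['ee_pos'])
```

```text
handle n 797 [0.56738208 0.23139399 0.1177385 ] z [0.11504581 0.11780401 0.12020839]
along [-0.07753013  0.07735332] across [-0.00470098  0.01643681]
fing 199 0.17497047159714174 along [-0.0117151  -0.00563886  0.00960667] across [-0.03083299 -0.02404508  0.04119657]
[0.56941797 0.22440807 0.1742766 ]
```

Emit:
play_rows:
  rows:
    - {"tx":0,"ty":0,"tz":-0.02,"turn":0,"hand":60}
    - {"tx":0,"ty":0,"tz":-0.04,"turn":0,"hand":60}
    - {"tx":0,"ty":0,"tz":-0.06,"turn":0,"hand":60}
    - {"tx":0,"ty":0,"tz":-0.075,"turn":0,"hand":60}
    - {"tx":0,"ty":0,"tz":-0.083,"turn":0,"hand":60}
    - {"tx":0,"ty":0,"tz":-0.083,"turn":0,"hand":60}
    - {"tx":0,"ty":0,"tz":-0.083,"turn":0,"hand":60}

```text
clock: 7.2
ee_pos: [0.5697, 0.2235, 0.0923]
tcp_rot: [-180.0, -0.0, 173.1]
wrist_force: [0.3, 0.5, 0.8]
opening: 0.0512
finger_force: 0.0
```

Emit:
play_rows:
  rows:
    - {"tx":0,"ty":0,"tz":0,"turn":0,"hand":40}
    - {"tx":0,"ty":0,"tz":0,"turn":0,"hand":30}
    - {"tx":0,"ty":0,"tz":0,"turn":0,"hand":28}
    - {"tx":0,"ty":0,"tz":0,"turn":0,"hand":27}

```text
clock: 7.53
ee_pos: [0.5709, 0.2254, 0.0935]
tcp_rot: [179.9, 0.2, 173.2]
wrist_force: [2.0, 4.8, 3.5]
opening: 0.0233
finger_force: 2.7
```

Emit:
play_rows:
  rows:
    - {"tx":0,"ty":0,"tz":0,"turn":0,"hand":15}
    - {"tx":0,"ty":0,"tz":0,"turn":0,"hand":0}
    - {"tx":0,"ty":0,"tz":0,"turn":0,"hand":0}
    - {"tx":0,"ty":0,"tz":0,"turn":0,"hand":0}
    - {"tx":0,"ty":0,"tz":0,"turn":0,"hand":0}

```text
clock: 7.95
ee_pos: [0.571, 0.2257, 0.0937]
tcp_rot: [179.9, 0.2, 173.2]
wrist_force: [-0.0, 5.6, 4.5]
opening: 0.0214
finger_force: 59.2
```

Emit:
play_rows:
  rows:
    - {"tx":0,"ty":0,"tz":0.002,"turn":0,"hand":0}
    - {"tx":0,"ty":0,"tz":0.006,"turn":0,"hand":0}
    - {"tx":0,"ty":0,"tz":0.012,"turn":0,"hand":0}
    - {"tx":0,"ty":0,"tz":0.018,"turn":0,"hand":0}
    - {"tx":0,"ty":0,"tz":0.022,"turn":0,"hand":0}
    - {"tx":0,"ty":0,"tz":0.024,"turn":0,"hand":0}
    - {"tx":0,"ty":0,"tz":0.024,"turn":0,"hand":0}

```text
clock: 8.53
ee_pos: [0.5702, 0.2244, 0.1167]
tcp_rot: [180.0, 0.1, 173.1]
wrist_force: [0.8, -0.8, -6.4]
opening: 0.0209
finger_force: 58.9
```

Run:
```python
from h import *
from cell import manip
o=manip.get_obs();print({k:np.round(o[k],3) for k in('ee_pos','tcp_rot','wrist_force','torque','opening')})
for n in('side','top'):
    e=grab(n);v,u=(200,150) if n=='side' else (140,140)
e=load('side');cv2.imwrite('pics/p5.png',np.hstack([cv2.resize(e['frame'][180:400,170:370],None,fx=2.2,fy=2.2),cv2.resize(load('top')['frame'][140:300,140:270],(350,484))])[:, :790])
```

```text
{'ee_pos': array([0.57 , 0.224, 0.117]), 'tcp_rot': array([1.79976e+02, 7.10000e-02, 1.73129e+02]), 'wrist_force': array([ 0.755, -0.824, -6.356]), 'torque': array([ 0.003, -0.04 ,  0.021]), 'opening': np.float64(0.021)}
```

View pics/p5.png

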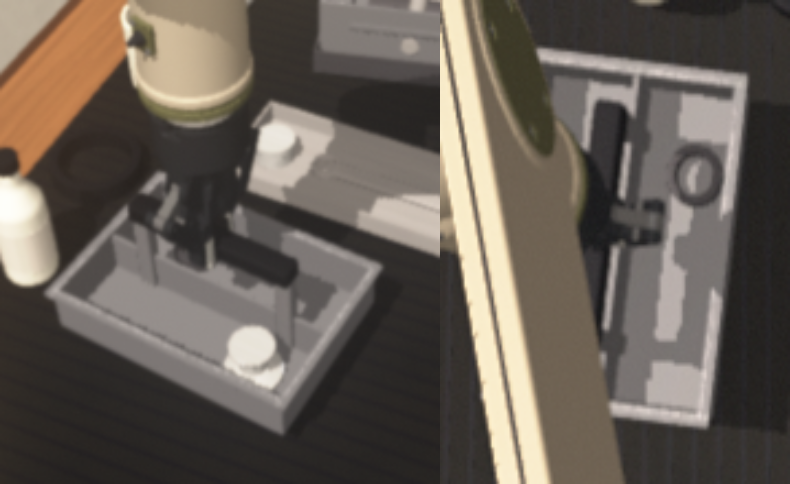

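The tray is lifted level, with hub at (252,355) and cup still inside. Raising it gently and carrying it over.

Emit:
play_rows:
  rows:
    - {"tx":0,"ty":0,"tz":0.004,"turn":0,"hand":0}
    - {"tx":0,"ty":0,"tz":0.012,"turn":0,"hand":0}
    - {"tx":0,"ty":0,"tz":0.025,"turn":0,"hand":0}
    - {"tx":0,"ty":0,"tz":0.04,"turn":0,"hand":0}
    - {"tx":0,"ty":0,"tz":0.056,"turn":0,"hand":0}
    - {"tx":0,"ty":-0.003,"tz":0.072,"turn":0,"hand":0}
    - {"tx":-0.001,"ty":-0.009,"tz":0.086,"turn":0,"hand":0}
    - {"tx":-0.003,"ty":-0.017,"tz":0.096,"turn":0,"hand":0}

```text
clock: 9.3
ee_pos: [0.5675, 0.2075, 0.215]
tcp_rot: [179.9, 0.2, 173.2]
wrist_force: [0.3, -0.6, -5.6]
opening: 0.0211
finger_force: 59.1
```

Emit:
play_rows:
  rows:
    - {"tx":-0.002,"ty":-0.011,"tz":0.006,"turn":0,"hand":0}
    - {"tx":-0.004,"ty":-0.024,"tz":0.01,"turn":0,"hand":0}
    - {"tx":-0.006,"ty":-0.039,"tz":0.012,"turn":0,"hand":0}
    - {"tx":-0.008,"ty":-0.055,"tz":0.012,"turn":0,"hand":0}
    - {"tx":-0.01,"ty":-0.072,"tz":0.012,"turn":0,"hand":0}
    - {"tx":-0.013,"ty":-0.089,"tz":0.012,"turn":0,"hand":0}
    - {"tx":-0.016,"ty":-0.106,"tz":0.012,"turn":0,"hand":0}
    - {"tx":-0.018,"ty":-0.123,"tz":0.012,"turn":0,"hand":0}

```text
clock: 9.97
ee_pos: [0.5474, 0.0821, 0.2226]
tcp_rot: [-180.0, -0.1, 173.1]
wrist_force: [-0.4, -0.1, -5.7]
opening: 0.0209
finger_force: 59.1
```

Emit:
play_rows:
  rows:
    - {"tx":-0.002,"ty":-0.017,"tz":0,"turn":0.005,"hand":0}
    - {"tx":-0.004,"ty":-0.034,"tz":0,"turn":0.015,"hand":0}
    - {"tx":-0.006,"ty":-0.051,"tz":0,"turn":0.03,"hand":0}
    - {"tx":-0.008,"ty":-0.068,"tz":0,"turn":0.05,"hand":0}
    - {"tx":-0.009,"ty":-0.085,"tz":0,"turn":0.07,"hand":0}
    - {"tx":-0.01,"ty":-0.102,"tz":0,"turn":0.09,"hand":0}
    - {"tx":-0.011,"ty":-0.119,"tz":0,"turn":0.11,"hand":0}
    - {"tx":-0.011,"ty":-0.136,"tz":0,"turn":0.13,"hand":0}

```text
clock: 10.63
ee_pos: [0.5362, -0.0536, 0.2227]
tcp_rot: [180.0, -0.1, -179.4]
wrist_force: [1.1, 0.2, -5.7]
opening: 0.021
finger_force: 59.1
```

Emit:
play_rows:
  rows:
    - {"tx":0,"ty":-0.017,"tz":0,"turn":0.02,"hand":0}
    - {"tx":0,"ty":-0.034,"tz":0,"turn":0.04,"hand":0}
    - {"tx":0,"ty":-0.051,"tz":0,"turn":0.06,"hand":0}
    - {"tx":0,"ty":-0.068,"tz":0,"turn":0.08,"hand":0}
    - {"tx":0,"ty":-0.085,"tz":0,"turn":0.1,"hand":0}
    - {"tx":0,"ty":-0.102,"tz":0,"turn":0.12,"hand":0}
    - {"tx":0,"ty":-0.119,"tz":0,"turn":0.14,"hand":0}
    - {"tx":0,"ty":-0.136,"tz":0,"turn":0.16,"hand":0}

```text
clock: 11.3
ee_pos: [0.5361, -0.1894, 0.2226]
tcp_rot: [179.9, -0.1, -170.2]
wrist_force: [0.0, 0.1, -6.6]
opening: 0.0213
finger_force: 59.1
```

Emit:
play_rows:
  rows:
    - {"tx":0,"ty":-0.016,"tz":0,"turn":0.015,"hand":0}
    - {"tx":0.001,"ty":-0.031,"tz":0,"turn":0.03,"hand":0}
    - {"tx":0.002,"ty":-0.045,"tz":0,"turn":0.044,"hand":0}
    - {"tx":0.002,"ty":-0.058,"tz":0,"turn":0.044,"hand":0}
    - {"tx":0.002,"ty":-0.069,"tz":0,"turn":0.044,"hand":0}
    - {"tx":0.002,"ty":-0.077,"tz":0,"turn":0.044,"hand":0}
    - {"tx":0.002,"ty":-0.082,"tz":0,"turn":0.044,"hand":0}
    - {"tx":0.002,"ty":-0.082,"tz":0,"turn":0.044,"hand":0}

```text
clock: 11.97
ee_pos: [0.5393, -0.2707, 0.2235]
tcp_rot: [180.0, -0.0, -167.8]
wrist_force: [0.5, -0.1, -5.6]
opening: 0.0209
finger_force: 59.1
```

Emit:
play_rows:
  rows:
    - {"tx":0,"ty":0,"tz":-0.01,"turn":0,"hand":0}
    - {"tx":0,"ty":0,"tz":-0.02,"turn":0,"hand":0}
    - {"tx":0,"ty":0,"tz":-0.025,"turn":0,"hand":0}
    - {"tx":0,"ty":0,"tz":-0.025,"turn":0,"hand":0}

```text
clock: 12.3
ee_pos: [0.5385, -0.2682, 0.1957]
tcp_rot: [179.8, -0.2, -167.7]
wrist_force: [-0.5, -0.2, -6.1]
opening: 0.0211
finger_force: 59.1
```

Run:
```python
from h import *
from cell import manip
o=manip.get_obs();print({k:np.round(o[k],3) for k in('ee_pos','tcp_rot','wrist_force','torque','opening')})
grab('side');e=grab('top');cv2.imwrite('pics/p6.png',np.hstack([cv2.resize(e['frame'][145:325,370:530],None,fx=3.2,fy=3.2,interpolation=cv2.INTER_CUBIC),cv2.resize(load('side')['frame'][90:300,290:430],(280,576))])[:, :790])
```

```text
{'ee_pos': array([ 0.539, -0.268,  0.196]), 'tcp_rot': array([ 179.814,   -0.186, -167.676]), 'wrist_force': array([-0.507, -0.204, -6.132]), 'torque': array([0.005, 0.001, 0.016]), 'opening': np.float64(0.021)}
```

View pics/p6.png

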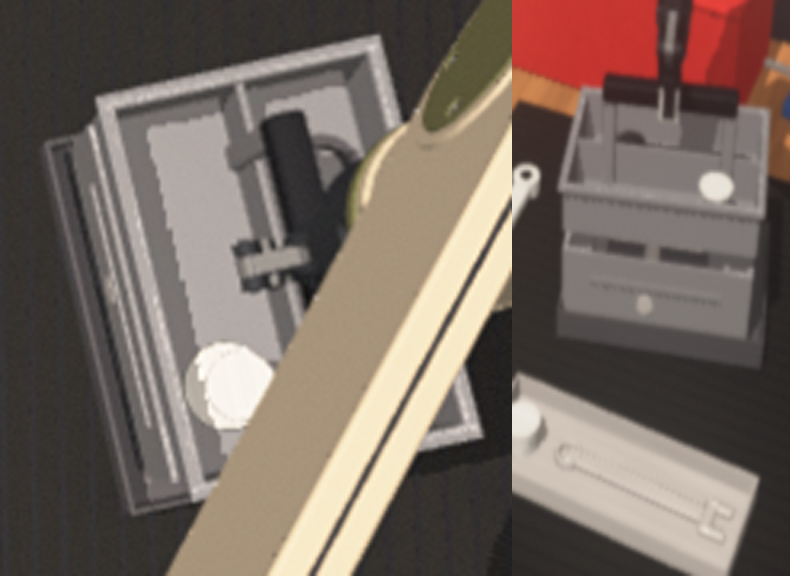

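The top view shows the tray above the stand, flange corners at (97,100), (379,38), (481,435) and (195,498). The hub is at (232,385) and still inside.

Run:
```python
from h import *
from cell import manip
np.set_printoptions(precision=4,suppress=True)
d=load('top')
for z in(.161,.164):
    T=np.array([at_z(d,u/3.2+370,v/3.2+145,z)[:2] for u,v in [(97,100),(379,38),(481,435),(195,498)]])
    a=lambda p,q:np.degrees(np.arctan2(*(q-p)[::-1]))
    print(z,T.mean(0),[np.linalg.norm(T[i]-T[(i+1)%4]) for i in range(4)],a(T[3],T[0]),a(T[2],T[1]),a(T[1],T[0])-90)
print(manip.get_obs()['ee_pos'])
```

```text
0.161 [ 0.5368 -0.271 ] [np.float64(0.1688757232734824), np.float64(0.23662968288900282), np.float64(0.16760806898363906), np.float64(0.23669578044680795)] 12.500500811125564 12.193690840191959 12.003135536230317
0.164 [ 0.5366 -0.2701] [np.float64(0.1682669105603509), np.float64(0.23577661084019336), np.float64(0.1670038262823042), np.float64(0.23584247011014572)] 12.500500811125558 12.193690840191982 12.003135536230275
[ 0.5394 -0.269   0.1979]
```

Emit:
play_rows:
  rows:
    - {"tx":0.001,"ty":-0.001,"tz":-0.004,"turn":0,"hand":0}
    - {"tx":0.001,"ty":-0.001,"tz":-0.008,"turn":0,"hand":0}
    - {"tx":0.001,"ty":-0.001,"tz":-0.011,"turn":0,"hand":0}
    - {"tx":0.001,"ty":-0.001,"tz":-0.011,"turn":0,"hand":0}
    - {"tx":0.001,"ty":-0.001,"tz":-0.011,"turn":0,"hand":0}
    - {"tx":0.001,"ty":-0.001,"tz":-0.011,"turn":0,"hand":0}

```text
clock: 12.9
ee_pos: [0.5408, -0.2707, 0.1879]
tcp_rot: [-180.0, 0.0, -167.7]
wrist_force: [0.6, -0.8, -5.4]
opening: 0.0212
finger_force: 59.2
```

Emit:
play_rows:
  rows:
    - {"tx":0,"ty":0,"tz":-0.001,"turn":0,"hand":0}
    - {"tx":0,"ty":0,"tz":-0.002,"turn":0,"hand":0}
    - {"tx":0,"ty":0,"tz":-0.003,"turn":0,"hand":0}
    - {"tx":0,"ty":0,"tz":-0.003,"turn":0,"hand":0}

```text
clock: 13.23
ee_pos: [0.5406, -0.2706, 0.1845]
tcp_rot: [180.0, -0.0, -167.7]
wrist_force: [-0.5, -0.1, -6.8]
opening: 0.0209
finger_force: 59.1
```

Emit:
play_rows:
  rows:
    - {"tx":0,"ty":0,"tz":-0.001,"turn":0,"hand":0}
    - {"tx":0,"ty":0,"tz":-0.002,"turn":0,"hand":0}
    - {"tx":0,"ty":0,"tz":-0.002,"turn":0,"hand":0}
    - {"tx":0,"ty":0,"tz":-0.002,"turn":0,"hand":0}

```text
clock: 13.57
ee_pos: [0.5407, -0.2706, 0.1827]
tcp_rot: [180.0, -0.0, -167.7]
wrist_force: [0.3, -0.4, -6.4]
opening: 0.0209
finger_force: 59.1
```

Emit:
play_rows:
  rows:
    - {"tx":0,"ty":0,"tz":-0.001,"turn":0,"hand":0}
    - {"tx":0,"ty":0,"tz":-0.002,"turn":0,"hand":0}
    - {"tx":0,"ty":0,"tz":-0.002,"turn":0,"hand":0}
    - {"tx":0,"ty":0,"tz":-0.002,"turn":0,"hand":0}

```text
clock: 13.9
ee_pos: [0.5406, -0.2706, 0.1806]
tcp_rot: [180.0, -0.0, -167.7]
wrist_force: [-0.4, -1.0, -6.1]
opening: 0.0212
finger_force: 59.1
```

Emit:
play_rows:
  rows:
    - {"tx":0,"ty":0,"tz":-0.001,"turn":0,"hand":0}
    - {"tx":0,"ty":0,"tz":-0.001,"turn":0,"hand":0}
    - {"tx":0,"ty":0,"tz":-0.001,"turn":0,"hand":0}

```text
clock: 14.15
ee_pos: [0.5407, -0.2706, 0.1797]
tcp_rot: [180.0, -0.0, -167.7]
wrist_force: [-0.4, -1.4, -5.8]
opening: 0.021
finger_force: 59.1
```

Emit:
play_rows:
  rows:
    - {"tx":0,"ty":0,"tz":-0.001,"turn":0,"hand":0}
    - {"tx":0,"ty":0,"tz":-0.002,"turn":0,"hand":0}
    - {"tx":0,"ty":0,"tz":-0.002,"turn":0,"hand":0}

```text
clock: 14.4
ee_pos: [0.5406, -0.2706, 0.1775]
tcp_rot: [180.0, -0.0, -167.7]
wrist_force: [-0.5, 0.4, -5.1]
opening: 0.0215
finger_force: 59.1
```

Emit:
play_rows:
  rows:
    - {"tx":0,"ty":0,"tz":-0.001,"turn":0,"hand":0}
    - {"tx":0,"ty":0,"tz":-0.002,"turn":0,"hand":0}
    - {"tx":0,"ty":0,"tz":-0.002,"turn":0,"hand":0}

```text
clock: 14.65
ee_pos: [0.5406, -0.2706, 0.1755]
tcp_rot: [180.0, -0.0, -167.7]
wrist_force: [-0.4, -0.1, -5.9]
opening: 0.021
finger_force: 59.1
```

Emit:
play_rows:
  rows:
    - {"tx":0,"ty":0,"tz":-0.001,"turn":0,"hand":0}
    - {"tx":0,"ty":0,"tz":-0.002,"turn":0,"hand":0}
    - {"tx":0,"ty":0,"tz":-0.002,"turn":0,"hand":0}

```text
clock: 14.9
ee_pos: [0.5407, -0.2707, 0.1736]
tcp_rot: [-180.0, -0.0, -167.7]
wrist_force: [-0.1, -0.4, -4.8]
opening: 0.0208
finger_force: 59.2
```

Emit:
play_rows:
  rows:
    - {"tx":0,"ty":0,"tz":-0.001,"turn":0,"hand":0}
    - {"tx":0,"ty":0,"tz":-0.0015,"turn":0,"hand":0}
    - {"tx":0,"ty":0,"tz":-0.0015,"turn":0,"hand":0}

```text
clock: 15.15
ee_pos: [0.5408, -0.2707, 0.1734]
tcp_rot: [-180.0, 0.0, -167.7]
wrist_force: [-4.2, 2.4, 2.4]
opening: 0.0207
finger_force: 60.3
```

Emit:
play_rows:
  rows:
    - {"tx":0,"ty":0,"tz":-0.0005,"turn":0,"hand":0}
    - {"tx":0,"ty":0,"tz":-0.001,"turn":0,"hand":0}
    - {"tx":0,"ty":0,"tz":-0.001,"turn":0,"hand":0}

```text
clock: 15.4
ee_pos: [0.5408, -0.2707, 0.1734]
tcp_rot: [-180.0, 0.0, -167.7]
wrist_force: [-8.0, 4.5, 8.0]
opening: 0.0211
finger_force: 61.1
```

Run:
```python
from h import *
from cell import manip
o=manip.get_obs();print({k:np.round(o[k],3) for k in('ee_pos','tcp_rot','wrist_force','torque')})
e=grab('side');grab('top');cv2.imwrite('pics/p7.png',cv2.resize(e['frame'][110:240,290:440],None,fx=4.6,fy=4.6,interpolation=cv2.INTER_CUBIC))
```

```text
{'ee_pos': array([ 0.541, -0.271,  0.173]), 'tcp_rot': array([-1.79956e+02,  4.20000e-02, -1.67725e+02]), 'wrist_force': array([-7.979,  4.457,  8.043]), 'torque': array([0.681, 1.082, 0.015])}
```

View pics/p7.png

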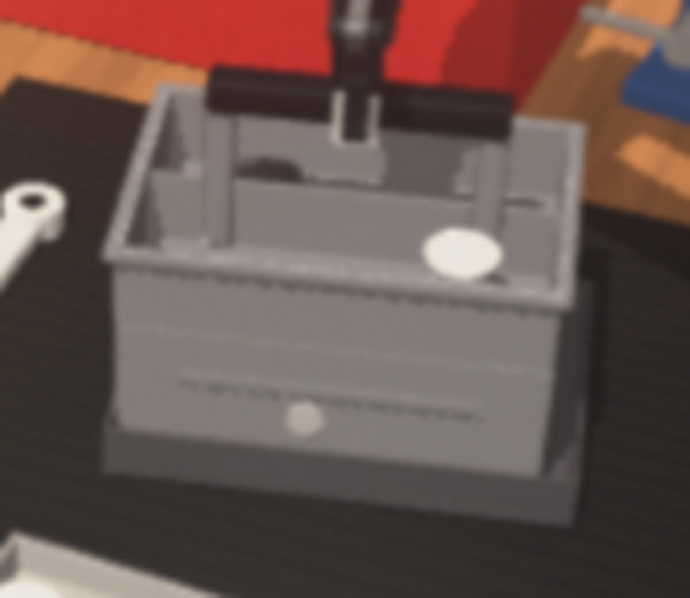

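The tray sits flush on the lower tray with no gap along the seam from (115,330) to (555,370). Hub and cup are both inside. Now I'll relax the pressure and let go.

Emit:
play_rows:
  rows:
    - {"tx":0,"ty":0,"tz":0.001,"turn":0,"hand":0}
    - {"tx":0,"ty":0,"tz":0.002,"turn":0,"hand":0}
    - {"tx":0,"ty":0,"tz":0.002,"turn":0,"hand":22}
    - {"tx":0,"ty":0,"tz":0.002,"turn":0,"hand":30}
    - {"tx":0,"ty":0,"tz":0.002,"turn":0,"hand":45}
    - {"tx":0,"ty":0,"tz":0.002,"turn":0,"hand":60}
    - {"tx":0,"ty":0,"tz":0.002,"turn":0,"hand":60}
    - {"tx":0,"ty":0,"tz":0.002,"turn":0,"hand":60}

```text
clock: 16.17
ee_pos: [0.5409, -0.2708, 0.1735]
tcp_rot: [-180.0, 0.0, -167.7]
wrist_force: [0.1, -0.3, -0.6]
opening: 0.0512
finger_force: 0.0
```

Emit:
play_rows:
  rows:
    - {"tx":0,"ty":0,"tz":0.01,"turn":0,"hand":60}
    - {"tx":0,"ty":0,"tz":0.025,"turn":0,"hand":60}
    - {"tx":0,"ty":0,"tz":0.045,"turn":0,"hand":60}
    - {"tx":0,"ty":0,"tz":0.07,"turn":0,"hand":60}
    - {"tx":0,"ty":0,"tz":0.095,"turn":0,"hand":60}
    - {"tx":-0.03,"ty":0.03,"tz":0.11,"turn":0,"hand":60}
    - {"tx":-0.06,"ty":0.06,"tz":0.12,"turn":0,"hand":60}
    - {"tx":-0.09,"ty":0.09,"tz":0.13,"turn":0,"hand":60}

```text
clock: 16.83
ee_pos: [0.455, -0.1851, 0.3029]
tcp_rot: [-180.0, 0.0, -167.8]
wrist_force: [0.5, 0.3, 1.2]
opening: 0.0516
finger_force: 0.0
```

Emit:
play_rows:
  rows:
    - {"tx":-0.02,"ty":0.03,"tz":0,"turn":0,"hand":60}
    - {"tx":-0.04,"ty":0.06,"tz":0,"turn":0,"hand":60}
    - {"tx":-0.05,"ty":0.09,"tz":0,"turn":0,"hand":60}
    - {"tx":-0.05,"ty":0.12,"tz":0,"turn":0,"hand":60}
    - {"tx":-0.05,"ty":0.15,"tz":0,"turn":0,"hand":60}
    - {"tx":-0.05,"ty":0.18,"tz":0,"turn":0,"hand":60}
    - {"tx":-0.05,"ty":0.18,"tz":0,"turn":0,"hand":60}

```text
clock: 17.42
ee_pos: [0.4055, -0.0015, 0.303]
tcp_rot: [179.9, 0.1, -167.5]
wrist_force: [-0.1, -0.5, -0.2]
opening: 0.0512
finger_force: 0.0
```

Run:
```python
from h import *
e=grab('side');d=grab('top');cv2.imwrite('pics/p8.png',np.hstack([e['frame'][100:400,150:470],d['frame'][80:380,150:550]]))
for u,v in((0,0),):
    pass
# flange heights around the tray corners (top depth)
t=np.radians(12.3);c,s=np.cos(t),np.sin(t)
X=[]
r=d['range_z']
for v in range(150,320):
    for u in range(375,520):
        if r[v,u]>0:
            q,o=ray(d,u,v);p=o+q*r[v,u]
            a=np.array([c*(p[0]-.538)+s*(p[1]+.2712),-s*(p[0]-.538)+c*(p[1]+.2712),p[2]])
            if .11<p[2]<.17 and (abs(a[0])>.108 or abs(a[1])>.074) and abs(a[0])<.125 and abs(a[1])<.092: X.append(a)
X=np.array(X)
for sx in(-1,1):
    for sy in(-1,1):
        m=(np.sign(X[:,0])==sx)&(np.sign(X[:,1])==sy);print(sx,sy,m.sum(),np.median(X[m][:,2]) if m.any() else None)
```

```text
-1 -1 872 0.13593601199556216
-1 1 575 0.13697487946373677
1 -1 886 0.1357089052772279
1 1 582 0.13681340082954052
```

View pics/p8.png

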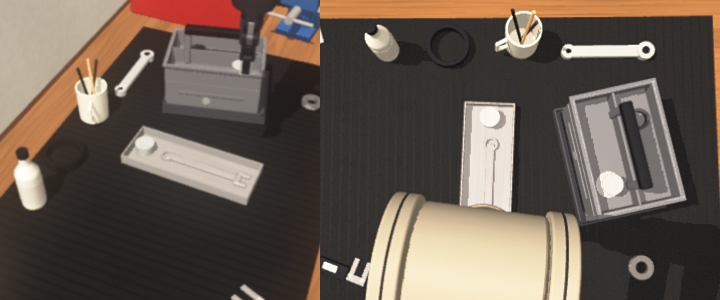

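The tray's flange is level at about 0.136–0.137 m at all four corners, against 0.138 expected when home. The hub at (612,185) and cup are inside, the spanner lies in the tool tray at (490,175), and the bystanders are where they were.

```bash
python3 -c "
from cell import manip
print(manip.sign_off())"
```

```text
the job is handed in; nothing more can be done
None
```

The job is handed in: the spanner lies flat in the tool tray, and the loaded parts tray sits level on the lower tray with all four lugs home and the hub and cup still inside, in about 17.5 s of the 72 s allowed.

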